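# Pull the arch pattern plate from behind the tall ones

## Task

Three aluminium pattern plates stand leaning in the grey bin. Take out only the short arch-topped one, which is behind the two taller plates that lean on it (tip those away; they must stay in the bin, never lifted out), and set it upright, not dropped, on the ledge of the wooden pattern stand, straight edge down, middled and leaning flat against the board. Leave the other things on the bench where they are.

Things in the scene. Friction and masses are not known exactly. Their poses are not given: they have to be found in the camera images.
- bin: grey open bin fixed to the bench, 94 (x) x 124 (y) x 76 mm high, walls and floor 5 mm. Origin: centre of its underside, z up. Its -x wall is on the robot's side; the plates lean over that wall's top towards -x by about 18 degrees. There is room to tip the tall plates over to lean on the +x wall instead
- arch_plate: the wanted plate: aluminium, 6 thick (x) x 90 wide (y) x 120 mm high (z): straight bottom edge, straight sides up to 75 mm, then a half-round top. About 0.16 kg. Origin: middle of the bottom edge, mid-thickness; z runs up the plate. It leans directly on the bin's -x wall, about 45 mm of it above that wall
- strap_plate: tall rectangular aluminium plate, 6 thick (x) x 80 wide (y) x 155 mm high (z), two rows of holes, about 0.19 kg; origin in the middle of its bottom edge. Leans on the +x side of the arch plate or of the narrow plate
- narrow_plate: taller, narrower rectangular aluminium plate, 6 thick (x) x 66 wide (y) x 165 mm high (z), about 0.17 kg; origin in the middle of its bottom edge. Leans on the +x side of the arch plate or of the strap plate (their order varies)
- board: leaning board of the fixed wooden stand, 110 wide (y) x 85 up the slope (z) x 8 mm thick. Origin: middle of its lower edge, on the front face, 15 mm above the bench; x points out of the face, away from the robot; z leans 18 deg back towards the robot. A steel ledge 100 wide, 24 deep, 6 mm thick stands square out of the face, clamped with its top at z = 14 to 38 mm, not reported: see or feel it
- spool: wooden thread spool, bystander, 40 mm across, 47 mm high, origin under its centre
- dye_jar: amber jar with black cap, bystander, 56 mm across, 85 mm high, origin under its centre
- folder: white bone folder, bystander, 120 x 18 x 5 mm along its own x, origin under its centre
- awl: awl with dark wooden handle, bystander, 150 mm long lying along its own x, about 25 mm thick
- mallet: hammer, bystander, 240 mm long lying along its own x
- hardware_tin: open steel tin, bystander, 70 mm across, 30 mm high, origin under its centre
There are look-alikes about, which are no part of the job. What is meant by the bin is not red or turquoise, and is the larger of those in its own colour.

How it is judged (in metres and radians):
At the end, for the whole second after the job is handed in: The arch plate rests released on the stand's ledge, straight edge down, middled within 20 mm, parallel to the board within 6 degrees, mid-thickness under 9 mm from its face; both tall plates are at rest in the bin, bottom edges below 30 mm (x of arch_plate in the frame of board between -0.002 and 0.009 m and y of arch_plate in the frame of board between -0.02 and 0.02 m and z of arch_plate in the frame of board between 0.005 and 0.05 m and angle between the z axis of arch_plate and the z axis of board, either way round below 0.1 rad and angle between the x axis of arch_plate and the x axis of board, either way round below 0.12 rad and contact force between arch_plate and board above 0.2 N and linear speed of arch_plate below 0.02 m/s and x of strap_plate in the frame of bin between -0.055 and 0.055 m and y of strap_plate in the frame of bin between -0.065 and 0.065 m and z of each of strap_plate, narrow_plate in the frame of bin below 0.03 m and linear speed of each of strap_plate, narrow_plate below 0.03 m/s and x of narrow_plate in the frame of bin between -0.055 and 0.055 m and y of narrow_plate in the frame of bin between -0.065 and 0.065 m); the robot touches nothing.
It fails at once if a tall plate is lifted more than 40 mm above the bin's underside (z of any of strap_plate, narrow_plate in the frame of bin above 0.04 m).
It fails at once if the arch plate is dropped onto the stand (faster than 0.4 m/s there) (linear speed of arch_plate above 0.4 m/s and distance between arch_plate and board below 0.07 m).
It fails at once if the spool, jar, bone folder, awl, hammer or tin is moved more than 25 mm (distance of any of spool, dye_jar, folder, awl, mallet, hardware_tin from where it was at the start of the episode above 0.025 m).
It also fails if it takes over 54 s, if anything falls off the work surface, if the arm or the gripper's body presses on something with over 40 N, if the wrist force passes 120 N, or if a joint passes its speed limit or range.

## Robot

A 6-joint arm with a two-finger parallel gripper is mounted at the origin on the work surface. World frame = base frame: x ahead of the robot, y to its left, z up, the work surface at z = 0. Lengths are in m, angles in degrees, forces in N, time in s.
With the tool pointing down it reaches from about 0.25 to 0.725 m from the base axis. Payload 9.7 kg.
Tool frame: the origin (TCP) lies between the finger pads; the fingertips stand 19 mm ahead of it and the grasp point (between the pads) is the TCP; z points along the fingers, y is the line along which they close (so a half turn about z gives the same grasp; the last joint's range is limited). The gripper opens to 85 mm and grips with 20 to 120 N. Pads are 22 mm wide; open, the fingers measure 114 mm over their backs; the gripper's body (76 mm by 85 mm) begins 54 mm behind the grasp point. The pads swing forward as they close: fully open they stand 13 mm farther back than shut.
Start: joints at [-72.88, 4.979, 10.078, 95.1, 0, 90], TCP at [0.162, -0.526, 0.25] pointing down, gripper open.
Joint ranges: [-179.16, 179.16], [-48.56, 103.87], [-65.8, 70.77], [-126.05, 130.52], [-82.76, 87.17], [-180, 180]. Speed limits (degrees/s): [127.2, 127.2, 147.25, 180, 180, 180].

## Interface

Orientations are given as [roll, pitch, yaw] about the fixed x, y, z axes, in that order (R = Rz(yaw) Ry(pitch) Rx(roll)).
In Python, from workcell import bot gives the robot as it stands. The module is installed in compiled form; this text tells all that it offers.
- The arm moves only by the shell command python3 -m crank 'ROWS' [OPENING] [FORCE]. ROWS is JSON, a list that holds one entry, the list of rows, each a list of 6 numbers: the shift along the world's x, y, z as a fraction of full scale, then the turn, a rotation vector about the world's x, y, z as a fraction of full scale. In form: [[[x, y, z, wx, wy, wz], ...]]. A call has 1 to 20 rows; each row shifts and turns the commanded pose from where the row before left it; what a row does not reach is not made up. Full scale, the value 1, is 20 mm for a shift and 0.12 rad for a turn. A row lasts 1/12 s, in which the tool goes at most 41.7 mm and 7.16 degrees, less where a joint would pass 70% of its speed; a pose out of reach is approached as far as the arm can. A call with a number of a shift or a turn outside -1 to 1 is refused whole. A call with a gripper value outside its range is refused whole. OPENING is the opening, from 0 (shut) to 1 (fully open), set as the call begins (- or left out, the last holds). The fingers move at their own pace and stop on an object; FORCE is the grip in N (left out, the last holds). Time passes only in rows, so rows that do not move let the fingers close. It gives the time, the measured TCP pose, the force, the opening and the grip force at its end, in the units of the state.
- bot.get_obs(): the state, without advancing time (a new reading comes with each control period).
- bot.camera(name): name is "scene" or "top"; returns the picture (480x640x3 uint8, red, green, blue); there is no depth.
- bot.camera_model(name): a dict with "vertical_fov" (degrees; the focal length in pixels is half the picture's height over the tangent of half this angle, whatever the lens; pixels are square), "cx", "cy" (the principal point, pixels), "k1" (the pictures are not rectified: a ray, as slopes to the right and down, at radius r is drawn at 1 + k1 r^2 times it, then the intrinsics apply), "R" (3x3) and "t" (3): a world point X has camera coordinates R X + t. Camera axes: x right, y down, z forward; pixel columns grow to the right and rows downward; lengths in m; the calibration is good to about 2 mm. A picture is of the moment at which its call begins. camera_model takes no time and is no camera call.
- bot.job_done(): hands the job in; it is judged then, once.
The state is a dict: "time": time; "q": joint angles; "qd": joint speeds; "joint_efforts": joint torques, N m; "ee_pos": TCP position; "tcp_rot": TCP orientation; "wrist_force": force on the tool from outside, world axes, zero at the start; "torque": the same for the moment, N m; "opening": finger opening in m; "grasp_force": force on a finger pad.
Only numpy, scipy, OpenCV 4.12 (cv2) and the standard library are available. Lean on these libraries where they do the work, as an engineer would, in place of code of your own. Each camera call takes 0.05 s, during which the arm holds its last target. There are 200 camera calls.

## Working session

There is one attempt and no reset: what is moved stays moved. The work goes in short steps, Python scripts to look and compute and a shell command to move; the robot and the scene stay as the last step left them, time stands still between calls to the robot, and variables do not carry over. Pictures are saved under pics/ and viewed, at most 10 in all, crops included, and the job is handed in when it is done.

```bash
mkdir -p pics
python3 - <<'E'
from workcell import bot
import cv2
for n in("scene","top"):
    cv2.imwrite(f"pics/{n}0.png",bot.camera(n)[:,:,::-1]); m=bot.camera_model(n); print(n,m)
print(bot.get_obs())
E
```

```text
scene {'vertical_fov': 52.75986777650976, 'cx': 314.9195889400984, 'cy': 241.95110191333237, 'k1': -0.06297867970950524, 'R': array([[ 0.47578631,  0.87947544, -0.01226176],
       [ 0.68460332, -0.37904321, -0.62261107],
       [-0.55221888,  0.28783538, -0.78243537]]), 't': array([-0.28700888, -0.34852794,  1.33609912])}
top {'vertical_fov': 50.29306161332356, 'cx': 316.769842472978, 'cy': 238.12708138148622, 'k1': -0.0180824500704008, 'R': array([[-0.00749335, -0.99991468,  0.01070004],
       [-0.99683743,  0.00662287, -0.0791914 ],
       [ 0.07911378, -0.01125961, -0.996802  ]]), 't': array([0.00700308, 0.55991455, 1.12215943])}
{'time': 0.1, 'q': array([-7.28794366e+01,  5.00860442e+00,  1.00393276e+01,  9.50995285e+01,
       -2.40206839e-04,  8.99997654e+01]), 'qd': array([ 0.08020669, -0.01652978, -0.02539668,  0.06161583,  0.01680518,
        0.12754548]), 'joint_efforts': array([-1.86926850e-04, -5.21559405e+01,  4.65654552e+01,  1.59873313e-02,
        7.33023796e-06, -1.25188623e-05]), 'ee_pos': array([ 0.16185682, -0.52545652,  0.24965065]), 'tcp_rot': array([-1.79931195e+02,  2.39924909e-04,  1.71207983e+01]), 'wrist_force': array([-0.33737867, -0.64420031,  0.70978685]), 'torque': array([-0.03732622, -0.00137083, -0.04033115]), 'grasp_force': 0.0, 'opening': 0.08517643579083044}
```

View pics/scene0.png

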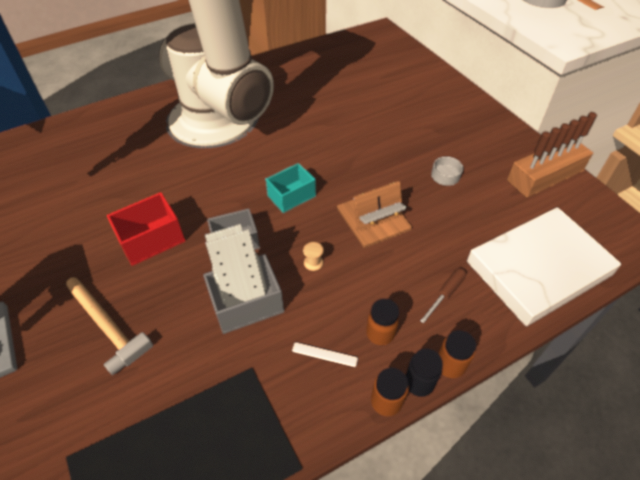

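View pics/top0.png

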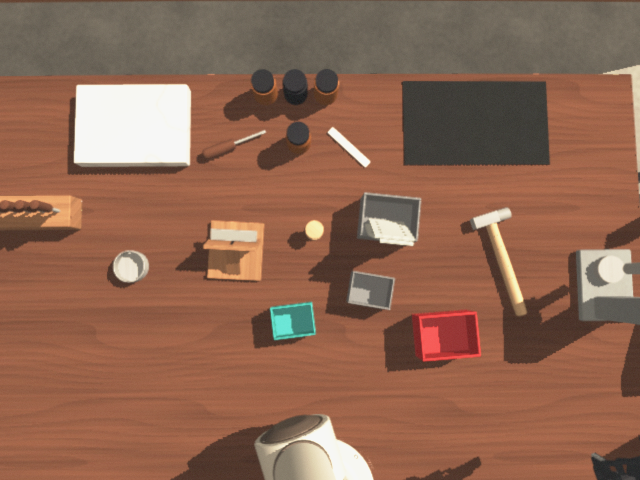

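The top view has +x up and +y left. The big grey bin is near (390,220) with the strap plate outermost. The stand is at (236,250), with its board and ledge near (233,238), and the spool is at (314,230) between them. Next I'll zoom in on both.

```bash
cat > h.py <<'E'
import numpy as np, cv2
from workcell import bot
def M(n):
    m=bot.camera_model(n); f=240/np.tan(np.radians(m["vertical_fov"]/2))
    return m,np.array([[f,0,m["cx"]],[0,f,m["cy"]],[0,0,1]]),np.array(m["R"]),np.array(m["t"])
def ray(n,px):
    m,K,R,t=M(n)
    d=cv2.undistortPoints(np.array([[px]],float),K,np.array([m["k1"],0,0,0]))[0,0]
    return -R.T@t, R.T@np.array([d[0],d[1],1])
def onz(n,px,z):
    c,d=ray(n,px); return c+d*(z-c[2])/d[2]
def two(ps,pt):
    a,u=ray("scene",ps); b,v=ray("top",pt)
    s=np.linalg.lstsq(np.c_[u,-v],b-a,rcond=None)[0]
    p,q=a+s[0]*u,b+s[1]*v
    return (p+q)/2,np.linalg.norm(p-q)
def proj(n,X):
    m,K,R,t=M(n)
    return cv2.projectPoints(np.array(X,float).reshape(-1,1,3),cv2.Rodrigues(R)[0],t,K,np.array([m["k1"],0,0,0]))[0][:,0]
E
python3 - <<'E'
import cv2,numpy as np
s=cv2.imread("pics/scene0.png");t=cv2.imread("pics/top0.png")
z=lambda im,x,y,w,h:cv2.resize(im[y:y+h,x:x+w],(400,300),interpolation=cv2.INTER_CUBIC)
cv2.imwrite("pics/zoom0.png",np.vstack([np.hstack([z(s,180,200,120,90+45-45),z(s,325,170,100,75)]),np.hstack([z(t,345,185,88,66),z(t,192,210,88,66)])]))
E
```

```text
(no output)
```

View pics/zoom0.png

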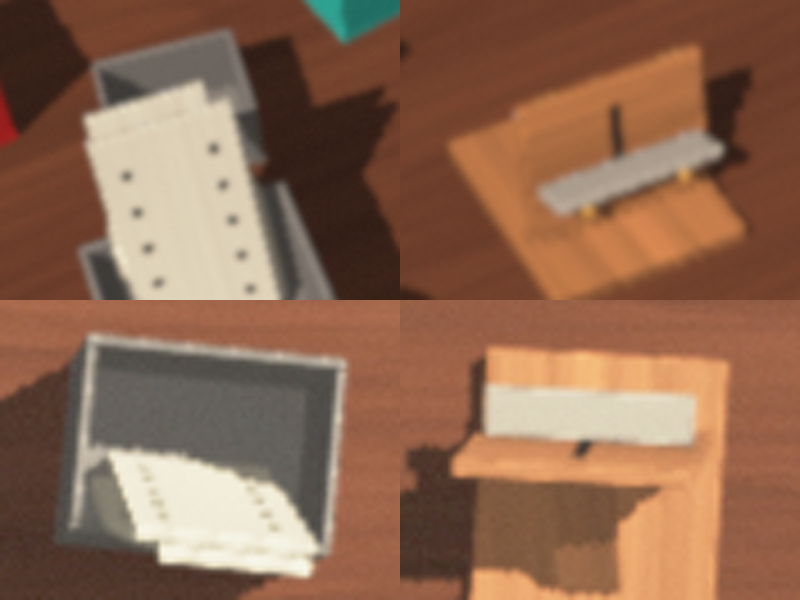

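Zoomed, the strap plate is outermost (+x) and the narrow plate is behind it, with its top showing past the strap. The arch plate is hidden against the wall. The stand's ledge and board edges are clear in both views, so I'll triangulate the corners now.

```bash
cat > m.py <<'E'
from h import *
np.set_printoptions(precision=4,suppress=True)
T=lambda x,y:(345+x/4.545,185+y/4.545)
S=lambda x,y:(180+x/3.333,200+y/3.333)
T2=lambda x,y:(192+(x-400)/4.545,210+(y-0-0)/4.545) if 0 else (192+(x-400)/4.545,210+(y-300)/4.545)
S2=lambda x,y:(325+(x-400)/4,170+y/4)
T=lambda x,y:(345+x/4.545,185+(y-300)/4.545)
print("bin rim")
P=[onz("top",T(*p),.076) for p in[(88,335),(347,360),(325,553),(70,530)]]
for p in P:print(p)
print([np.linalg.norm(P[i]-P[(i+1)%4]) for i in range(4)])
for n,a,b in[("narL",(88,118),(160,562)),("narR",(203,83),(312,577)),("strL",(87,147),(130,540)),("strR",(240,100),(325,553))]:
    print(n,*two(S(*b) if 0 else S(*a),T(*b)))
for n,a,b in[("ledge fR?",(560,215),(692,397)),("ledge fL",(722,152),(486,385)),("ledge bR",(540,188),(694,443)),("ledge bL",(700,130),(486,432)),("boardR",(513,110),(697,483)),("boardL",(697,47),(452,473))]:
    print(n,*two(S2(*a),T2(*b)))
sp=cv2.inRange(cv2.cvtColor(bot.camera("top"),cv2.COLOR_RGB2HSV),(12,70,180),(28,255,255))
for c in cv2.findContours(sp,0,2)[0]:
    if cv2.contourArea(c)>60: print("y",cv2.minEnclosingCircle(c),cv2.contourArea(c))
print("spool",onz("top",(314,230),.047))
E
python3 m.py
```

```text
bin rim
[ 0.653  -0.0994  0.076 ]
[ 0.6404 -0.2221  0.076 ]
[ 0.5488 -0.2095  0.076 ]
[ 0.5605 -0.0896  0.076 ]
[np.float64(0.12332051967336112), np.float64(0.09243614118303527), np.float64(0.12051303751216408), np.float64(0.09305788469201427)]
narL [ 0.5327 -0.1518  0.143 ] 0.06007057081654699
narR [ 0.5442 -0.1514  0.1812] 0.0657227351398541
strL [ 0.5421 -0.1492  0.1291] 0.07780980252589041
strR [ 0.5595 -0.1477  0.1832] 0.08635759219986859
ledge fR? [0.5738 0.136  0.0499] 0.0012227070608331562
ledge fL [0.5801 0.2346 0.0528] 0.0017548832501068016
ledge bR [0.5521 0.1359 0.0497] 0.003205671717694808
ledge bL [0.558  0.2355 0.0489] 0.002642152737555177
boardR [0.5304 0.1298 0.0929] 0.0030844326610517643
boardL [0.5359 0.243  0.0896] 0.002427142054831044
y ((506.2819519042969, 262.8458557128906), 42.120216369628906) 634.5
y ((314.125, 229.5), 9.925603866577148) 270.0
y ((235.14207458496094, 250.1529998779297), 38.21061325073242) 1634.5
y ((40.0, 211.5), 42.89823532104492) 1087.5
spool [0.5759 0.0093 0.047 ]
```

Run:
```python
exec(open("m.py").read().split('print("bin rim")')[0])
for n,a,b in[("nar -y",(88,118),(312,577)),("nar +y",(203,83),(160,562)),("str -y",(87,147),(325,553)),("str +y",(240,100),(130,540))]:
    print(n,*two(S(*a),T(*b)))
# bin frame & predicted geometry
c=np.array([.6007,-.1552,0]);a=np.radians(-5.9);R=np.array([[np.cos(a),-np.sin(a),0],[np.sin(a),np.cos(a),0],[0,0,1]])
for l in[(.047,-.062,.076),(.047,.062,.076),(-.047,.062,.076),(-.047,-.062,.076)]:
    print(proj("scene",[c+R@np.array(l)])[0],"zoom",(proj("scene",[c+R@np.array(l)])[0]-[180,200])*3.333)
```

```text
nar -y [ 0.5332 -0.1843  0.1575] 0.005074478934648694
nar +y [ 0.5401 -0.1191  0.1565] 0.003449580169897365
str -y [ 0.5445 -0.1913  0.1491] 0.006270868720543035
str +y [ 0.5514 -0.1056  0.1458] 0.0076218703443036205
[215.0853 313.2592] zoom [116.9393 377.493 ]
[280.3943 290.4692] zoom [334.6141 301.5338]
[263.902  252.9255] zoom [279.6452 176.4007]
[202.0009 273.3083] zoom [ 73.329  244.3366]
```

```bash
python3 -m crank '[[[0.87,0.95,0,0,0,-0.17],[0.87,0.95,0,0,0,-0.17],[0.87,0.95,0,0,0,-0.17],[0.87,0.95,0,0,0,-0.17],[0.87,0.95,0,0,0,-0.17],[0.87,0.95,0,0,0,-0.17],[0.87,0.95,0,0,0,-0.17],[0.87,0.95,0,0,0,-0.17],[0.87,0.95,0,0,0,-0.17],[0.87,0.95,0,0,0,-0.17],[0.87,0.95,0,0,0,-0.17],[0.87,0.95,0,0,0,-0.17],[0.87,0.95,0,0,0,-0.17],[0.87,0.95,0,0,0,-0.17],[0.87,0.95,0,0,0,-0.17],[0.87,0.95,0,0,0,-0.17],[0.87,0.95,0,0,0,-0.17],[0.87,0.95,0,0,0,-0.17],[0.87,0.95,0,0,0,-0.17],[0.87,0.95,0,0,0,-0.17]]]' 0.25
```

```text
time: 1.82
ee_pos: [0.5106, -0.1445, 0.25]
tcp_rot: [-180.0, 0.0, -6.3]
wrist_force: [-0.4, -0.3, -0.1]
opening: 0.0212
grasp_force: 0.0
```

```bash
python3 -m crank '[[[0,-0.2,-1,0,0,0],[0,0,-1,0,0,0],[0,0,-1,0,0,0],[0,0,-1,0,0,0],[0,0,-0.9,0,0,0],[0,0,0,0,0,0]]]'
python3 - <<'E'
from workcell import bot
import cv2,numpy as np
s=bot.camera("scene")[:,:,::-1];t=bot.camera("top")[:,:,::-1]
z=lambda im,x,y,w,h:cv2.resize(im[y:y+h,x:x+w],(400,300),interpolation=cv2.INTER_CUBIC)
cv2.imwrite("pics/a1.png",np.hstack([z(s,170,180,160,120),z(t,345,175,100,75)]))
E
```

```text
time: 2.32
ee_pos: [0.5083, -0.1491, 0.1484]
tcp_rot: [-179.9, 0.3, -6.3]
wrist_force: [-0.8, 1.2, -0.9]
opening: 0.0217
grasp_force: 0.0
```

View pics/a1.png

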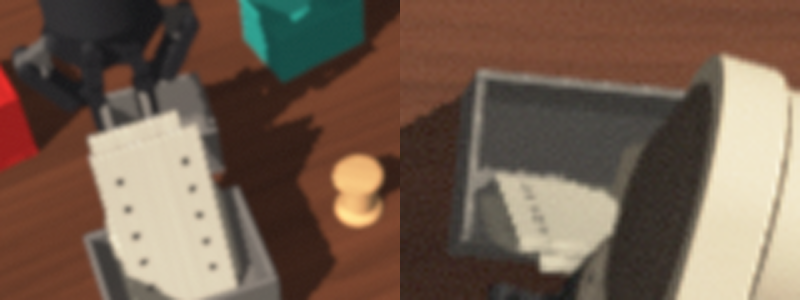

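The fingers sit just behind the narrow plate's top, at about (125,110) in the left half, and they're centred on it. I'll push +x.

```bash
python3 -m crank '[[[0.5,-0.05,0,0,0,0],[0.5,-0.05,0,0,0,0],[0.5,-0.05,0,0,0,0],[0.5,-0.05,0,0,0,0],[0.5,-0.05,0,0,0,0],[0.5,-0.05,0,0,0,0]]]'; python3 -m crank '[[[0.4,-0.04,0,0,0,0],[0.4,-0.04,0,0,0,0],[0.4,-0.04,0,0,0,0],[0.4,-0.04,0,0,0,0],[0,0,0,0,0,0]]]';  python3 - <<'E'
from workcell import bot
import cv2,numpy as np
s=bot.camera("scene")[:,:,::-1];t=bot.camera("top")[:,:,::-1]
z=lambda im,x,y,w,h:cv2.resize(im[y:y+h,x:x+w],(400,300),interpolation=cv2.INTER_CUBIC)
cv2.imwrite("pics/a2.png",np.hstack([z(s,170,180,160,120),z(t,345,175,100,75)]))
E
```

```text
time: 2.92
ee_pos: [0.5719, -0.1559, 0.1533]
tcp_rot: [180.0, -0.1, -6.3]
wrist_force: [1.0, 0.2, 0.2]
opening: 0.0212
grasp_force: 0.0
time: 3.33
ee_pos: [0.6032, -0.1589, 0.152]
tcp_rot: [-180.0, -0.0, -6.2]
wrist_force: [-0.1, 0.2, 0.5]
opening: 0.0213
grasp_force: 0.0
```

View pics/a2.png

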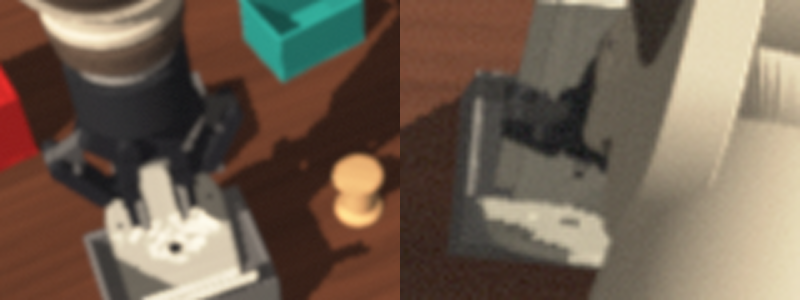

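Both tall plates have tipped over to the +x wall. I'll retract, turn for the grasp and look.

```bash
python3 -m crank '[[[-0.2,0,1,0,0,0],[0,0,1,0,0,0],[0,0,1,0,0,0],[0,0,1,0,0,1],[0,0,1,0,0,1],[-1,0,0,0,0,1],[-1,0,0,0,0,1],[-1,0,0,0,0,1],[-1,0,0,0,0,1],[-1,0,0,0,0,1],[-1,0,0,0,0,1],[-1,0,0,0,0,1],[-1,0,0,0,0,1],[-1,0,0,0,0,1],[-1,0,0,0,0,1],[0,0,0,0,0,1],[0,0,0,0,0,0.14]]]' 0.4; python3 -m crank '[[[0,0,0,-0.05,-0.52,0],[0,0,0,-0.05,-0.52,0],[0,0,0,-0.05,-0.52,0],[0,0,0,-0.05,-0.52,0],[0,0,0,-0.05,-0.52,0],[0,0,0,0,0,0]]]';  python3 - <<'E'
from workcell import bot
import cv2,numpy as np
s=bot.camera("scene")[:,:,::-1];t=bot.camera("top")[:,:,::-1]
cv2.imwrite("pics/s3.png",s);cv2.imwrite("pics/t3.png",t)
z=lambda im,x,y,w,h:cv2.resize(im[y:y+h,x:x+w],(400,400),interpolation=cv2.INTER_CUBIC)
cv2.imwrite("pics/a3.png",np.hstack([z(s,190,230,100,100),z(t,350,170,80,80)]))
E
```

```text
time: 4.85
ee_pos: [0.3969, -0.1588, 0.253]
tcp_rot: [179.9, 0.0, 84.4]
wrist_force: [0.6, 0.4, -0.2]
opening: 0.034
grasp_force: 0.0
time: 5.35
ee_pos: [0.3971, -0.1586, 0.2526]
tcp_rot: [161.8, -0.2, 83.9]
wrist_force: [-0.2, -0.1, 0.5]
opening: 0.0341
grasp_force: 0.0
```

View pics/a3.png

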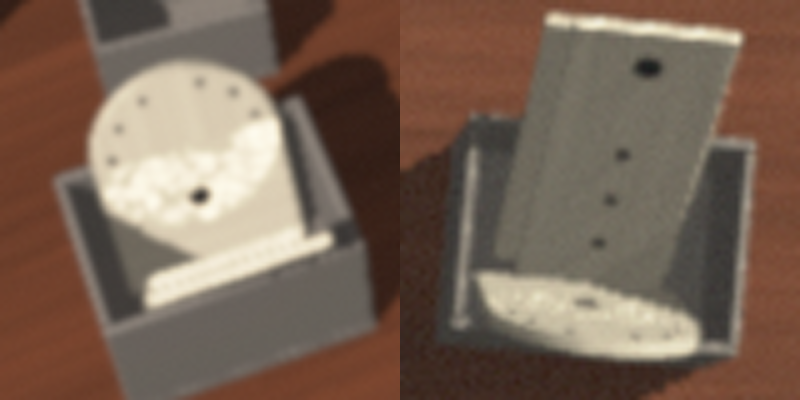

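The arch plate stands alone against the -x wall: in the left half its crown is at about (175,62) and its right side runs (280,140) to (305,230). The tall plates lie over the +x wall. I'll fit its circle on the plate plane.

Run:
```python
from h import *
np.set_printoptions(precision=4,suppress=True)
c=np.array([.6007,-.1552,0]);a=np.radians(-5.9)
Rz=np.array([[np.cos(a),-np.sin(a),0],[np.sin(a),np.cos(a),0],[0,0,1]])
l=np.radians(18);Ry=np.array([[np.cos(l),0,-np.sin(l)],[0,1,0],[np.sin(l),0,np.cos(l)]]) # x out, z leaning -x
R=Rz@Ry
p0=c+Rz@np.array([-.042,0,.076])+R@np.array([.006,0,0])
o=c+Rz@np.array([-.039+.071*np.tan(l),0,.005])
def uv(n,px):
    C,d=ray(n,px);N=R[:,0];X=C+d*((p0-C)@N)/(d@N);q=R.T@(X-o);return q[1],q[2]
S=lambda x,y:(190+x/4,230+y/4)
P=np.array([uv("scene",S(*p)) for p in[(88,160),(100,105),(130,77),(175,62),(225,75),(262,105),(280,140)]])
A=np.c_[2*P,np.ones(len(P))];s=np.linalg.lstsq(A,(P**2).sum(1),rcond=None)[0]
print("side",[uv("scene",S(*p)) for p in[(280,140),(305,230)]])
print(P);print("centre y,z",s[:2],"r",np.sqrt(s[2]+s[0]**2+s[1]**2))
print("top view outline",[uv("top",(350+(x-400)/5,170+y/5)) for x,y in[(480,275),(500,330),(600,355),(690,350),(698,320)]])
g=o+R@np.array([0,s[0],s[1]+.025]);print("grasp (z=centre+25)",g,"crown",o+R@np.array([0,s[0],s[1]+.045]))
```

```text
side [(np.float64(0.047483774847830396), np.float64(0.06035121304098626)), (np.float64(0.04883068937463945), np.float64(0.002321304837680711))]
[[-0.0426  0.0846]
 [-0.0298  0.112 ]
 [-0.013   0.1216]
 [ 0.0087  0.1218]
 [ 0.0296  0.1064]
 [ 0.0431  0.0834]
 [ 0.0475  0.0604]]
centre y,z [0.0003 0.0753] r 0.04612688735112759
top view outline [(np.float64(0.04531474847767583), np.float64(0.009664669960761105)), (np.float64(0.04524098794062239), np.float64(0.11899300585145277)), (np.float64(0.0073575567336571935), np.float64(0.14697813572560853)), (np.float64(-0.0326997310172469), np.float64(0.12212116495694388)), (np.float64(-0.04556642637552843), np.float64(0.0616419274270181))]
grasp (z=centre+25) [ 0.554  -0.1501  0.1004] crown [ 0.5479 -0.1494  0.1194]
```

```bash
python3 -m crank '[[[0.94,0.08,-0.52,0,0,0],[0.94,0.08,-0.52,0,0,0],[0.94,0.08,-0.52,0,0,0],[0.94,0.08,-0.52,0,0,0],[0.94,0.08,-0.52,0,0,0],[0.94,0.08,-0.52,0,0,0],[0.94,0.08,-0.52,0,0,0],[0,0,0,0,0,0]]]'; python3 -m crank '[[[0.24,-0.02,-0.76,0,0,0],[0.24,-0.02,-0.76,0,0,0],[0.24,-0.02,-0.76,0,0,0],[0.24,-0.02,-0.76,0,0,0],[0.24,-0.02,-0.76,0,0,0],[0,0,0,0,0,0]]]'
```

```text
time: 6.12
ee_pos: [0.5313, -0.1469, 0.1758]
tcp_rot: [162.4, -0.2, 84.1]
wrist_force: [0.4, -0.2, -1.0]
opening: 0.0338
grasp_force: 0.0
time: 6.62
ee_pos: [0.5526, -0.1491, 0.0997]
tcp_rot: [162.4, -0.2, 84.1]
wrist_force: [-0.5, -0.1, -1.0]
opening: 0.0342
grasp_force: 0.0
```

```bash
python3 -m crank '[[[0,0,0.2,0,0,0],[0,0,0,0,0,0]]]'; python3 -m crank '[[[0,0,0,0,0,0],[0,0,0,0,0,0],[0,0,0,0,0,0],[0,0,0,0,0,0],[0,0,0,0,0,0],[0,0,0,0,0,0]]]' 0 40
```

```text
time: 6.78
ee_pos: [0.5541, -0.1498, 0.1092]
tcp_rot: [162.0, -0.1, 84.1]
wrist_force: [0.2, 0.4, 1.0]
opening: 0.0339
grasp_force: 0.0
time: 7.28
ee_pos: [0.5536, -0.1497, 0.1082]
tcp_rot: [162.0, -0.1, 84.1]
wrist_force: [-3.2, 0.6, 5.6]
opening: 0.0053
grasp_force: 40.5
```

```bash
python3 -m crank '[[[-0.15,0.01,0.48,0,0,0],[-0.3,0.03,0.95,0,0,0],[-0.3,0.03,0.95,0,0,0],[-0.3,0.03,0.95,0,0,0],[-0.3,0.03,0.95,0,0,0],[-0.3,0.03,0.95,0,0,0],[-0.15,0.01,0.47,0,0,0],[0,0,0,0,0,0]]]'
python3 - <<'E'
from workcell import bot
import cv2,numpy as np
s=bot.camera("scene")[:,:,::-1]
z=lambda im,x,y,w,h:cv2.resize(im[y:y+h,x:x+w],(400,400),interpolation=cv2.INTER_CUBIC)
cv2.imwrite("pics/a4.png",z(s,170,190,140,140))
E
```

```text
time: 7.95
ee_pos: [0.5179, -0.1464, 0.2243]
tcp_rot: [161.8, -0.1, 84.1]
wrist_force: [-0.0, 0.2, -1.8]
opening: 0.0054
grasp_force: 39.9
```

View pics/a4.png

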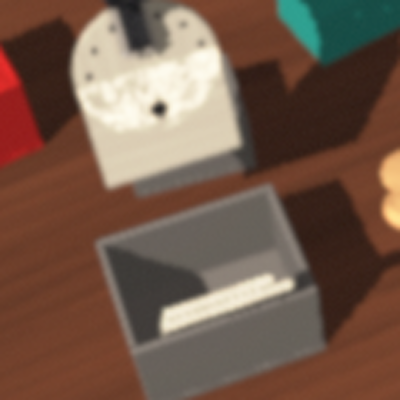

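The arch plate is held and clear of the bin; its bottom corners are at (107,188) and (241,150) in the crop. I'll check how it sits in the grip.

Run:
```python
from h import *
from scipy.spatial.transform import Rotation as Ro
o=bot.get_obs();R=Ro.from_euler("xyz",o["tcp_rot"],degrees=True).as_matrix();p=o["ee_pos"]
n=R[:,1]*np.sign(R[0,1])
p0=p+.003*n
for q in[(107,188),(241,150)]:
    C,d=ray("scene",(170+q[0]/2.857,190+q[1]/2.857));X=C+d*((p0-C)@n)/(d@n);print(X,"tool",R.T@(X-p))
```

```text
[ 0.54933148 -0.19276153  0.12088281] tool [-0.04315811  0.003       0.10755791]
[ 0.55976158 -0.10382017  0.117258  ] tool [0.04637674 0.003      0.11155821]
```

```bash
python3 -m crank '[[[0.02,0.98,0,0,0,0.03],[0.02,0.98,0,0,0,0.03],[0.02,0.98,0,0,0,0.03],[0.02,0.98,0,0,0,0.03],[0.02,0.98,0,0,0,0.03],[0.02,0.98,0,0,0,0.03],[0.02,0.98,0,0,0,0.03],[0.02,0.98,0,0,0,0.03],[0.02,0.98,0,0,0,0.03],[0.02,0.98,0,0,0,0.02],[0.02,0.98,0,0,0,0.02],[0.02,0.98,0,0,0,0.02],[0.02,0.98,0,0,0,0.02],[0.02,0.98,0,0,0,0.02],[0.02,0.98,0,0,0,0.02],[0.02,0.98,0,0,0,0],[0.02,0.98,0,0,0,0],[0,0,0,0,0,0],[0,0,0,0,0,0]]]'
```

```text
time: 9.58
ee_pos: [0.5238, 0.1877, 0.2194]
tcp_rot: [162.2, -0.1, 86.9]
wrist_force: [-0.3, -0.1, -1.2]
opening: 0.0054
grasp_force: 39.9
```

```bash
python3 -m crank '[[[0,-0.08,-0.6,0,0,0],[0,0,-0.6,0,0,0],[0,0,-0.6,0,0,0],[0,0,-0.5,0,0,0],[0,0,-0.2,0,0,0],[0,0,0,0,0,0],[0,0,0,0,0,0]]]';python3 - <<'E'
from workcell import bot
import cv2,numpy as np
s=bot.camera("scene")[:,:,::-1];t=bot.camera("top")[:,:,::-1]
z=lambda im,x,y,w,h:cv2.resize(im[y:y+h,x:x+w],(400,400),interpolation=cv2.INTER_CUBIC)
cv2.imwrite("pics/a5.png",np.hstack([z(s,325,130,110,110),z(t,192,190,90,90)]))
E
```

```text
time: 10.17
ee_pos: [0.5243, 0.1852, 0.1714]
tcp_rot: [162.0, -0.1, 86.8]
wrist_force: [-0.0, -0.0, -1.4]
opening: 0.0058
grasp_force: 39.9
```

View pics/a5.png

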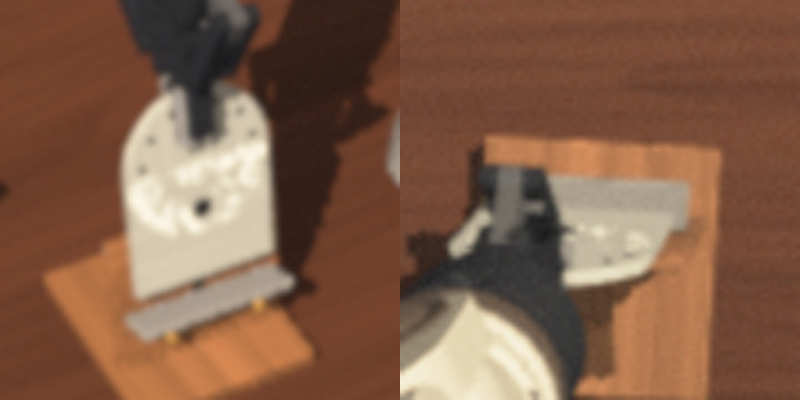

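The plate hangs parallel just above the ledge (gap at about (195,285)) and middled. I'll lower it gently along the slope.

```bash
python3 -m crank '[[[0.04,0,-0.12,0,0,0],[0.04,0,-0.12,0,0,0],[0.04,0,-0.12,0,0,0],[0.04,0,-0.12,0,0,0],[0,0,0,0,0,0]]]'; python3 -m crank '[[[0.02,0,-0.06,0,0,0],[0.02,0,-0.06,0,0,0],[0.02,0,-0.06,0,0,0],[0,0,0,0,0,0]]]'; python3 -m crank '[[[0.02,0,-0.06,0,0,0],[0.02,0,-0.06,0,0,0],[0,0,0,0,0,0]]]'
```

```text
time: 10.68
ee_pos: [0.5274, 0.1853, 0.1611]
tcp_rot: [162.1, -0.1, 86.8]
wrist_force: [-0.4, -0.1, -1.9]
opening: 0.0054
grasp_force: 39.9
time: 11.02
ee_pos: [0.5287, 0.1853, 0.158]
tcp_rot: [162.1, -0.1, 86.8]
wrist_force: [-0.3, -0.4, -2.7]
opening: 0.0049
grasp_force: 39.9
time: 11.27
ee_pos: [0.5297, 0.1855, 0.1566]
tcp_rot: [162.0, -0.2, 86.8]
wrist_force: [-1.5, -0.2, 2.4]
opening: 0.0055
grasp_force: 40.6
```

```bash
python3 -m crank '[[[-0.05,0,-0.016,0,0,0],[-0.05,0,-0.016,0,0,0],[0,0,0,0,0,0]]]'; python3 -m crank '[[[-0.05,0,-0.016,0,0,0],[-0.05,0,-0.016,0,0,0],[0,0,0,0,0,0]]]'; python3 -m crank '[[[-0.05,0,-0.016,0,0,0],[0,0,0,0,0,0]]]'
```

```text
time: 11.52
ee_pos: [0.5278, 0.1855, 0.1559]
tcp_rot: [162.0, -0.2, 86.8]
wrist_force: [-1.0, 0.7, 3.7]
opening: 0.0055
grasp_force: 40.8
time: 11.77
ee_pos: [0.5258, 0.1855, 0.1553]
tcp_rot: [162.0, -0.2, 86.8]
wrist_force: [0.5, -0.0, 5.4]
opening: 0.0054
grasp_force: 41.0
time: 11.93
ee_pos: [0.5249, 0.1855, 0.155]
tcp_rot: [161.9, -0.2, 86.8]
wrist_force: [1.7, -0.6, 5.3]
opening: 0.0051
grasp_force: 40.9
```

```bash
python3 -m crank '[[[-0.05,0,-0.016,0,0,0],[0,0,0,0,0,0]]]'; python3 -m crank '[[[-0.05,0,-0.016,0,0,0],[0,0,0,0,0,0]]]'
python3 - <<'E'
from workcell import bot
import cv2,numpy as np
s=bot.camera("scene")[:,:,::-1];t=bot.camera("top")[:,:,::-1]
z=lambda im,x,y,w,h:cv2.resize(im[y:y+h,x:x+w],(400,400),interpolation=cv2.INTER_CUBIC)
cv2.imwrite("pics/a6.png",np.hstack([z(s,325,150,110,110),z(t,192,190,90,90)]))
E
```

```text
time: 12.1
ee_pos: [0.5237, 0.1855, 0.1546]
tcp_rot: [162.0, -0.2, 86.8]
wrist_force: [-0.2, 0.7, 7.1]
opening: 0.0053
grasp_force: 41.2
time: 12.27
ee_pos: [0.5229, 0.1855, 0.1544]
tcp_rot: [162.0, -0.2, 86.8]
wrist_force: [0.9, 0.2, 5.7]
opening: 0.0051
grasp_force: 41.0
```

View pics/a6.png

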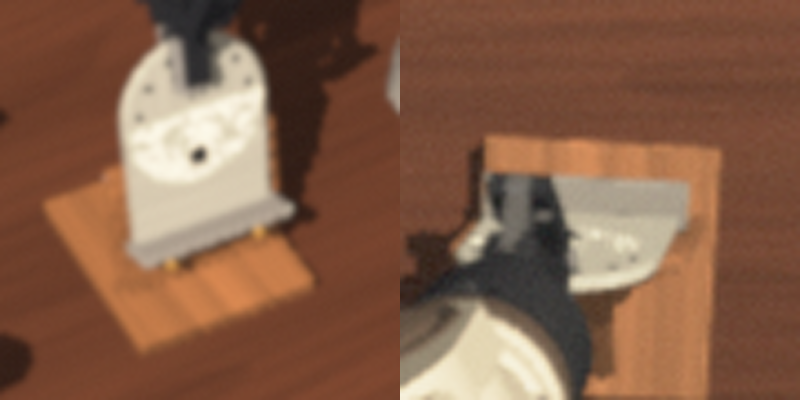

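The plate is standing on the ledge and not yet pressing on the board. I'll keep going towards the face.

```bash
python3 -m crank '[[[-0.05,0,-0.014,0,0,0],[0,0,0,0,0,0]]]'; python3 -m crank '[[[-0.05,0,-0.014,0,0,0],[0,0,0,0,0,0]]]';python3 -m crank '[[[-0.05,0,-0.014,0,0,0],[0,0,0,0,0,0]]]'
```

```text
time: 12.53
ee_pos: [0.5221, 0.1855, 0.1541]
tcp_rot: [161.9, -0.2, 86.8]
wrist_force: [3.0, 0.6, 6.3]
opening: 0.0053
grasp_force: 40.8
time: 12.7
ee_pos: [0.5217, 0.1856, 0.154]
tcp_rot: [161.8, -0.2, 86.8]
wrist_force: [7.4, -0.5, 4.0]
opening: 0.0051
grasp_force: 40.5
time: 12.87
ee_pos: [0.5214, 0.1855, 0.1539]
tcp_rot: [161.8, -0.2, 86.7]
wrist_force: [12.3, 0.9, 2.4]
opening: 0.0052
grasp_force: 40.4
```

The board contact is firm. I'll ease back slightly and release.

```bash
python3 -m crank '[[[0.05,0,0.014,0,0,0],[0,0,0,0,0,0]]]'; python3 -m crank '[[[0,0,0,0,0,0],[0,0,0,0,0,0],[0,0,0,0,0,0],[0,0,0,0,0,0],[0,0,0,0,0,0]]]' 0.4; python3 -m crank '[[[-0.1,0,0.3,0,0,0],[-0.3,0.02,0.9,0,0,0],[-0.3,0.02,0.9,0,0,0],[-0.3,0.02,0.9,0,0,0],[-0.3,0.02,0.9,0,0,0],[-1,0,0.2,0,0,0],[-1,0,0,0,0,0],[-1,0,0,0,0,0],[-1,0,0,0,0,0],[-1,0,0,0,0,0],[-1,0,0,0,0,0],[0,0,0,0,0,0]]]'
python3 - <<'E'
from workcell import bot
import cv2,numpy as np
s=bot.camera("scene")[:,:,::-1];t=bot.camera("top")[:,:,::-1]
z=lambda im,x,y,w,h:cv2.resize(im[y:y+h,x:x+w],(400,300),interpolation=cv2.INTER_CUBIC)
cv2.imwrite("pics/a7.png",np.vstack([np.hstack([z(s,325,165,120,90),z(t,192,200,88,66)]),np.hstack([z(s,190,230,120,90),z(t,340,160,107,80)])]))
E
```

```text
time: 13.03
ee_pos: [0.5218, 0.1855, 0.154]
tcp_rot: [161.9, -0.2, 86.8]
wrist_force: [7.7, 0.7, 3.3]
opening: 0.0054
grasp_force: 40.4
time: 13.45
ee_pos: [0.5201, 0.1853, 0.1526]
tcp_rot: [162.1, -0.1, 86.8]
wrist_force: [0.2, 0.4, 0.0]
opening: 0.0344
grasp_force: 0.0
time: 14.45
ee_pos: [0.3721, 0.1868, 0.2361]
tcp_rot: [162.0, -0.2, 86.9]
wrist_force: [0.0, 0.1, 0.6]
opening: 0.0344
grasp_force: 0.0
```

View pics/a7.png

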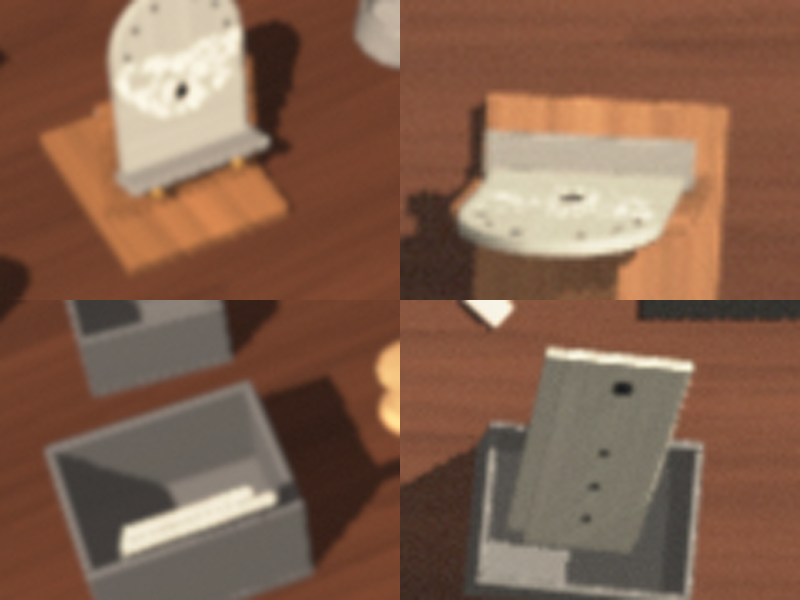

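The plate is released and leaning on the board on its ledge, and both tall plates rest in the bin. Last check: how well it is middled, from its bottom corners (120,178) and (247,140).

Run:
```python
from h import *
a=np.radians(-3.2);y=np.array([-np.sin(a),np.cos(a),0])
E=np.array([.5553,.186,.0485]);n=np.array([.9495,-.053,.309])
for q in[(120,178),(247,140),(110,50),(243,45)]:
    C,d=ray("scene",(325+q[0]/3.333,165+q[1]/3.333));X=C+d*((E+.006*n-C)@n)/(d@n);print(q,X,"y",(X-E)@y)
```

```text
(120, 178) [0.55802445 0.13648835 0.05105036] y -0.04928237156149799
(247, 140) [0.56542231 0.23032233 0.0444126 ] y 0.04481826795439951
(110, 50) [0.5298775  0.14054621 0.13823676] y -0.04680204241978192
(243, 45) [0.54379091 0.23234521 0.11122888] y 0.04563049027864978
```

```bash
python3 -c "
from workcell import bot
print(bot.job_done())"
```

```text
the job is handed in; nothing more can be done
None
```

The job is handed in, with no verdict returned: the arch plate stands released on the ledge, leaning on the board and about 2 mm off middle by my camera check, and both tall plates rest in the bin.

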